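# Set the static eliminator to full and start it

## Robot

A 7-joint arm with a two-finger parallel gripper is mounted at the origin on a cart in front of the work surface, level with it; the furniture and walls round the work are solid. World frame = base frame: x ahead of the robot, y to its left, z up, the work surface at z = 0. Lengths are in m, angles in rad, forces in N, time in s.
With the tool pointing down it reaches from about 0.4 to 0.875 m from the base axis. Payload 19.3 kg.
Tool frame: the origin (TCP) lies between the finger pads; the fingertips stand bot.tcp_to_tips ahead of it and the grasp point (between the pads) is the TCP (bot.tcp_to_tips is the distance from the TCP to the fingertips, in m); z points along the fingers, y is the line along which they close (so a half turn about z gives the same grasp; the last joint's range is limited). The gripper opens to 85 mm and grips with 20 to 120 N. Pads are 22 mm wide; open, the fingers measure 114 mm over their backs; the gripper's body (76 mm by 85 mm) begins 54 mm behind the grasp point. The pads swing forward as they close: fully open they stand 13 mm farther back than shut.
Start: joints at [-1.322, 0.521, -0.036, 1.599, 0.021, 1.021, -0.113], TCP at [0.196, 0.593, 0.25] pointing down, gripper open.
Joint ranges: [-2.91, 2.91], [-0.3, 2.13], [-1.5, 1.42], [0.17, 2.43], [-1.26, 4.41], [0.16, 1.93], [-2.52, 2.52]. Speed limits (rad/s): [1.89, 1.89, 2.39, 2.39, 3.01, 3.01, 3.01].

## Interface

Orientations are given as [roll, pitch, yaw] about the fixed x, y, z axes, in that order (R = Rz(yaw) Ry(pitch) Rx(roll)).
In Python, from workcell import telemetry, grab_frame, bot gives the robot as it stands. The module is installed in compiled form; this text tells all that it offers.
- The arm moves only by the shell command python3 -m crank 'ROWS' [FORCE]. ROWS is text: rows parted by semicolons, each of 7 numbers parted by spaces: the finger opening in m, from 0 to 0.0854, then the shift along the tool's x, y, z in m, then the turn, a rotation vector about the tool's x, y, z in degrees. A call has exactly 8 rows; each row shifts and turns the commanded pose from where the row before left it, along the tool's axes as they then stand; what a row does not reach is not made up. A row lasts 1/12 s, in which the tool goes at most 41.7 mm and 7.16 degrees, less where a joint would pass 70% of its speed; a pose out of reach is approached as far as the arm can. A call with a gripper value outside its range is refused whole. The fingers move at their own pace and stop on an object; FORCE is the grip in N (left out, the last holds). Time passes only in rows, so rows that do not move let the fingers close, or fill a call up. It gives the time, the measured TCP pose, the force, the opening and the grip force at its end, in the units of the state.
- telemetry.observe(): the state, without advancing time (a new reading comes with each control period).
- grab_frame(name): name is "scene" or "top"; returns a dict with "pixels" (400x640x3 uint8, red, green, blue), "depth" (400x640 float32, m along the optical axis (not along the pixel's ray), 0 where there is no reading), "vertical_fov" (degrees; the focal length in pixels is half the picture's height over the tangent of half this angle, whatever the lens; pixels are square), "cx", "cy" (the principal point, pixels), "distortion" ([k1, k2, p1, p2, k3] as OpenCV has them; the pictures are not rectified), "R" (3x3) and "t" (3): a world point X has camera coordinates R X + t. Camera axes: x right, y down, z forward; pixel columns grow to the right and rows downward; lengths in m; the calibration is good to about 2 mm. A picture is of the moment at which its call begins.
- bot.job_done(): hands the job in; it is judged then, once.
The state is a dict: "clock": time; "qpos": joint angles; "qd": joint speeds; "joint_efforts": joint torques, N m; "position": TCP position; "tool_rot": TCP orientation; "force": force on the tool from outside, world axes, zero at the start; "moment": the same for the moment, N m; "grip_width": finger opening in m; "finger_force": force on a finger pad.
Only numpy, scipy, OpenCV 4.12 (cv2) and the standard library are available. Lean on these libraries where they do the work, as an engineer would, in place of code of your own. Each camera call takes 0.05 s, during which the arm holds its last target. There are 200 camera calls.

## Task

Switch on the static eliminator on the bench: with the fingertips, push its orange lever to the right, past the first detent, until it snaps into the second and last stop, then press the green start key fully down and let it come up again. Only push and press: do not pinch the lever or force it hard against its end stop. Leave the red stop key alone, do not press the green key before the lever is at its last stop, and neither lift nor displace the things standing round it.

Things in the scene. Friction and masses are not known exactly. Their poses are not given: they have to be found in the camera images.
- eliminator: white box fixed to the bench, 150 mm deep (x), 210 mm wide (y), flat top deck 70 mm above its underside; origin at the centre of the underside, x axis points away from its front (round black grille, towards the robot), y to the left seen from the robot, z up; turned by up to 0.3 rad either way. On the deck: lever in the rear half, two round keys in the front half
- lever_pivot (a point): the lever's hinge axis, hidden inside the box: 45 mm above the bench, at x = +30 mm, y = 0 in the eliminator's frame; the axis runs along the eliminator's x; this point does not move
- lever_knob (a point): centre of the orange lever knob (22 mm thick, 35 mm long along the lever), 85 mm from the pivot; the knob's top end is 102 mm from the pivot, below it an 8 mm steel stem runs down into the deck. Swings with the lever: about 117 mm above the bench at either end, 130 mm when upright
- lever (a joint): lever angle, rad: 0 = off, leaning left (+y, dot); 0.55 = first detent, upright (one bar); 1.10 = second, last stop, leaning right (-y, two bars). Grows as the knob goes right; starts near 0. Springs pull it into the nearest of these three: about 10 N sideways at the knob to leave off, 5 N to leave the first detent (more nearer the pivot); beyond 0.87 it snaps to the last stop by itself
- start_key (a joint): travel of the green start key in m: 0 = up, 0.006 = fully down; a spring key, about 5 N fully down, comes up again when let go
- start_key_top (a point): centre of the top of the green start key, a round cap of 28 mm diameter that is pressed straight down; green and red keys stand 80 mm apart side by side, 42 mm in front of the eliminator's centre, and may have changed places
- stop_key (a joint): travel of the red stop key in m: 0 = up, 0.006 = fully down; must be left alone
- stop_key_top (a point): centre of the top of the red stop key, same shape as the green one
- hdpe_bottle: white plastic bottle with white screw cap, 48 mm across, 107 mm tall; a loose bystander standing on the bench; origin at the centre of its underside
- amber_bottle: amber dropper bottle with black dropper, 35 mm across, 103 mm tall; a loose bystander standing on the bench; origin at the centre of its underside
- beaker: empty glass beaker, 46 mm across, 60 mm tall; a loose bystander standing on the bench; origin at the centre of its underside
- blue_vial: glass vial with blue cap, 25 mm across, 54 mm tall; a loose bystander standing on the bench; origin at the centre of its underside
- red_vial: glass vial with red cap, 25 mm across, 54 mm tall; a loose bystander standing on the bench; origin at the centre of its underside
- weight: polished calibration weight with a knob, 24 mm across, 42 mm tall; a loose bystander standing on the bench; origin at the centre of its underside
- dish: glass petri dish, 60 mm across, 14 mm tall; a loose bystander lying on the bench; origin at the centre of its underside

How it is judged:
By the outcome, as a careful person would: the job done as asked, in the order asked, and still so for the second after the job is handed in, with the robot touching nothing.
It also fails if it takes over 40 s, if anything falls off the work surface, if the arm or the gripper's body presses on something with over 40 N, if the wrist force passes 120 N, or if a joint passes its speed limit or range.

## Working session

There is one attempt and no reset: what is moved stays moved. The work goes in short steps, Python scripts to look and compute and a shell command to move; the robot and the scene stay as the last step left them, time stands still between calls to the robot, and variables do not carry over. Pictures are saved under pics/ and viewed, at most 10 in all, crops included, and the job is handed in when it is done.

```bash
mkdir -p pics; cat > h.py <<'E'
import numpy as np, cv2
from workcell import telemetry, grab_frame, bot
def K(f):
    h=f["pixels"].shape[0]; fl=h/2/np.tan(np.radians(f["vertical_fov"])/2)
    return np.array([[fl,0,f["cx"]],[0,fl,f["cy"]],[0,0,1]])
def ray(f,uv):
    p=cv2.undistortPoints(np.array([[uv]],float),K(f),np.array(f["distortion"],float))[0,0]
    R=np.array(f["R"]);t=np.array(f["t"]); return -R.T@t, R.T@np.array([p[0],p[1],1])
def onz(f,uv,z):
    c,d=ray(f,uv); return c+d*(z-c[2])/d[2]
def dep(f,uv):
    c,d=ray(f,uv); return c+d*f["depth"][int(round(uv[1])),int(round(uv[0]))]
def proj(f,X):
    R=np.array(f["R"]); return cv2.projectPoints(np.array(X,float).reshape(-1,1,3),cv2.Rodrigues(R)[0],np.array(f["t"],float),K(f),np.array(f["distortion"],float))[0][:,0]
def blobs(f,lo,hi,amin=40):
    hsv=cv2.cvtColor(f["pixels"],cv2.COLOR_RGB2HSV); m=cv2.inRange(hsv,np.array(lo),np.array(hi))
    n,l,s,c=cv2.connectedComponentsWithStats(m); return [(c[i],s[i]) for i in range(1,n) if s[i][4]>amin]
E
python3 - <<'E'
from h import *
for n in("scene","top"):
    f=grab_frame(n); cv2.imwrite(f"pics/{n}0.png",f["pixels"][:,:,::-1])
    print(n,"cam",-np.array(f["R"]).T@f["t"])
    for nm,lo,hi in(("orange",(8,150,120),(20,255,255)),("green",(45,100,50),(85,255,255)),("red",(0,150,80),(6,255,255))):
        for c,s in blobs(f,lo,hi): print(nm,c.round(1),s,dep(f,c).round(3),onz(f,c,.075).round(3))
s=telemetry.observe();print(s,bot.tcp_to_tips)
E
```

```text
scene cam [-0.41293276 -0.5643173   0.6671064 ]
orange [338.6 203.8] [334 199  10  11  61] [ 0.505 -0.056  0.121] [ 0.582 -0.013  0.075]
green [327.4 228.2] [323 225  10   7  54] [ 0.431 -0.068  0.092] [ 0.457 -0.053  0.075]
top cam [0.45615533 0.03874348 1.23599206]
green [359.6 229.4] [355 225  10  10  85] [ 0.44 -0.06  0.09] [ 0.44  -0.061  0.075]
{'clock': 0.1, 'qpos': array([-1.32219721,  0.52192795, -0.0363005 ,  1.59991954,  0.02117006,
        1.02113133, -0.11278183]), 'qd': array([ 0.00082012, -0.00119083,  0.0005436 , -0.00265855,  0.00026076,
        0.00058329, -0.00054379]), 'joint_efforts': array([ 3.69807167e-03, -9.28481627e+01,  1.98387288e+00, -3.70538092e+01,
        1.80929422e-02,  5.27275624e-03,  7.26950225e-05]), 'position': array([0.1958428 , 0.59323285, 0.24981133]), 'tool_rot': array([-3.14059201e+00,  5.85215817e-05,  2.82276118e+00]), 'force': array([ 0.16451912,  0.63780284, -0.17369517]), 'moment': array([-0.00628063,  0.03027308, -0.00016659]), 'finger_force': 0.0, 'grip_width': 0.08493141850752532} 0.019
```

View pics/scene0.png

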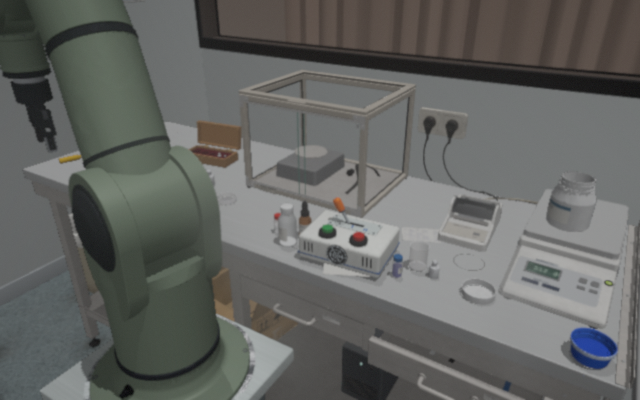

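View pics/top0.png

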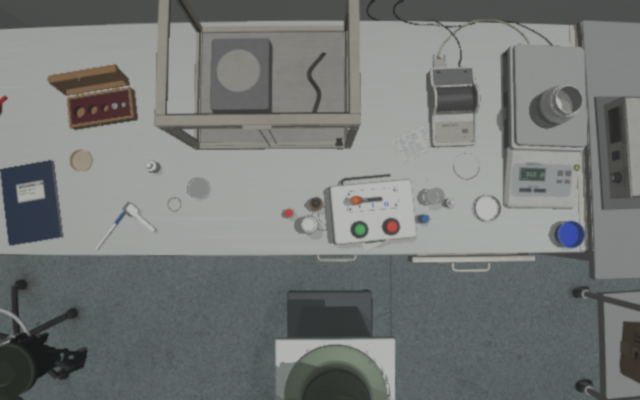

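The scene view shows the white box with orange lever (338,204), green key (327,229) on its left and red (358,239). The top view shows the box spanning (330,185)–(415,243), the orange knob at ~(355,200), green at (360,229) and red at (391,227). The bottles stand close to the left side, the beaker and vials to the right.

```bash
python3 - <<'E'
from h import *
f=grab_frame("top"); g=grab_frame("scene")
for F,n in((f,"top"),(g,"scene")):
    for nm,lo,hi in(("orange",(5,120,90),(22,255,255)),("green",(45,100,40),(85,255,255)),("red",(0,120,60),(5,255,255)),("red2",(170,120,60),(180,255,255))):
        for c,s in blobs(F,lo,hi,15): 
            X=dep(F,c)
            if abs(X[1])<.3 and .3<X[0]<.7: print(n,nm,c.round(1),s,X.round(3),onz(F,c,.09).round(3))
# deck by depth
pts=[];
for v in range(160,260):
    for u in range(260,460):
        X=dep(f,(u,v)); pts.append(X)
P=np.array(pts); d=P[(P[:,2]>.06)&(P[:,2]<.08)&(abs(P[:,1]+.085)<.15)]
r=cv2.minAreaRect(d[:,:2].astype(np.float32)); print(r,np.median(d[:,2]),len(d))
a=f["pixels"][160:260,270:450,::-1]; b=g["pixels"][180:290,260:450,::-1]
cv2.imwrite("pics/c1.png",np.vstack([cv2.resize(a,(720,290),interpolation=2),cv2.resize(b,(720,300),interpolation=2)]))
E
```

```text
top orange [355.8 199.9] [351 197  11   7  61] [ 0.511 -0.047  0.137] [ 0.513 -0.051  0.09 ]
top green [359.5 229.4] [355 225  10  10  86] [ 0.44  -0.059  0.093] [ 0.44 -0.06  0.09]
top red [288.  212.8] [285 210   7   7  41] [0.483 0.12  0.055] [0.482 0.117 0.09 ]
top red [391.5 226.4] [387 221  10  11  90] [ 0.447 -0.139  0.089] [ 0.447 -0.139  0.09 ]
scene orange [338.6 204.1] [334 198  10  13  85] [ 0.501 -0.058  0.123] [ 0.556 -0.027  0.09 ]
scene green [327.5 228.2] [322 225  11   7  55] [ 0.433 -0.067  0.091] [ 0.435 -0.066  0.09 ]
scene red [358.2 236.2] [353 233  11   8  69] [ 0.437 -0.146  0.092] [ 0.44  -0.145  0.09 ]
((0.48015549778938293, -0.06737908720970154), (0.1544266939163208, 0.2689168453216553), 4.92958402633667) 0.07068649635667423 4387
```

View pics/c1.png

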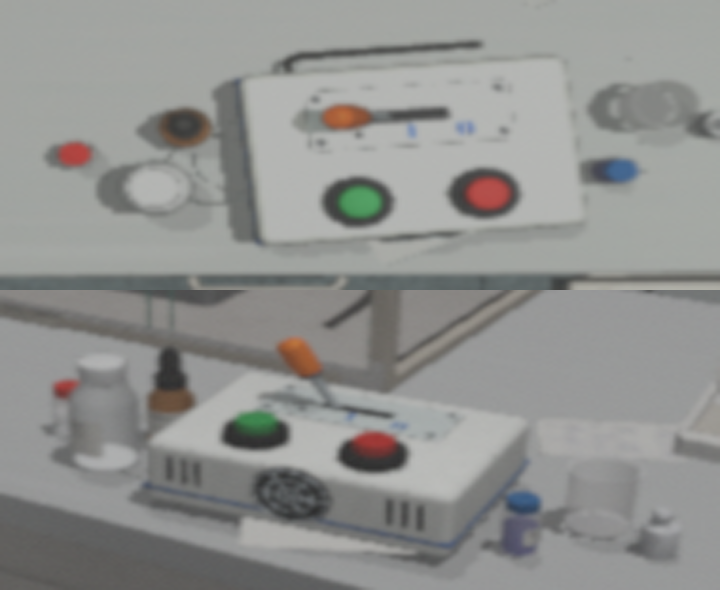

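Both views agree: green key top at (0.440, −0.062, ~0.088), red at (0.445, −0.141), giving yaw ≈ 0.09. The lever pivot is then (0.515, −0.094), and the predicted knob at (0.511, −0.050) matches the picture. Next I plan the approach to the left of the knob with the fingers shut.

```bash
cat >> h.py <<'E'
from scipy.spatial.transform import Rotation as Ro
YAW=.088; M=np.array([.4425,-.1005]); X_=np.array([np.cos(YAW),np.sin(YAW)]); Y_=np.array([-np.sin(YAW),np.cos(YAW)])
def el(x,y,z): return np.r_[M+.042*X_+x*X_+y*Y_,z]   # eliminator frame -> world
def plan(tgt,n,yaw=np.pi/2+YAW):
    s=telemetry.observe(); R0=Ro.from_euler("xyz",s["tool_rot"]); R1=Ro.from_euler("xyz",[np.pi,0,yaw])
    p=np.array(s["position"]); dr=(R0.inv()*R1).as_rotvec(); d=(np.array(tgt)-p)/n; R=R0
    print("from",p.round(4),"to",np.round(tgt,4),"force",np.round(s["force"],1),s["clock"])
    for i in range(n):
        print(*np.r_[0,R.inv().apply(d).round(4),np.degrees(dr/n).round(2)])
        R=R*Ro.from_rotvec(dr/n)
E
python3 - <<'E'
from h import *
print(el(.03,.0444,.1175)); f=grab_frame("top"); print(dep(f,(335,147)),dep(f,(345,140)),dep(f,(300,147)))
plan(el(.03,.085,.25),24)
E
```

```text
[ 0.51031924 -0.04994398  0.1175    ]
[ 0.6558306  -0.00234103  0.02951313] [ 0.67587598 -0.02934147  0.02132023] [0.65734862 0.09014753 0.02283413]
from [0.1959 0.5934 0.25  ] to [ 0.5068 -0.0095  0.25  ] force [-0.6  0.1  0.7] 0.25
0.0 -0.0202 -0.0198 0.0 -0.0 0.0 2.78
0.0 -0.0211 -0.0188 0.0 -0.0 0.0 2.78
0.0 -0.022 -0.0177 0.0 -0.0 0.0 2.78
0.0 -0.0228 -0.0167 0.0 -0.0 0.0 2.78
0.0 -0.0236 -0.0155 0.0 -0.0 0.0 2.78
0.0 -0.0243 -0.0144 0.0 -0.0 0.0 2.78
0.0 -0.025 -0.0132 0.0 -0.0 0.0 2.78
0.0 -0.0256 -0.0119 0.0 -0.0 0.0 2.78
0.0 -0.0262 -0.0107 0.0 -0.0 0.0 2.78
0.0 -0.0267 -0.0094 0.0 -0.0 0.0 2.78
0.0 -0.0271 -0.0081 0.0 -0.0 0.0 2.78
0.0 -0.0274 -0.0068 0.0 -0.0 0.0 2.78
0.0 -0.0277 -0.0054 0.0 -0.0 0.0 2.78
0.0 -0.028 -0.0041 0.0 -0.0 0.0 2.78
0.0 -0.0281 -0.0027 0.0 -0.0 0.0 2.78
0.0 -0.0282 -0.0014 0.0 -0.0 0.0 2.78
0.0 -0.0283 0.0 0.0 -0.0 0.0 2.78
0.0 -0.0282 0.0014 0.0 -0.0 0.0 2.78
0.0 -0.0281 0.0027 0.0 -0.0 0.0 2.78
0.0 -0.028 0.0041 0.0 -0.0 0.0 2.78
0.0 -0.0277 0.0055 0.0 -0.0 0.0 2.78
0.0 -0.0274 0.0068 0.0 -0.0 0.0 2.78
0.0 -0.0271 0.0081 0.0 -0.0 0.0 2.78
0.0 -0.0266 0.0094 0.0 -0.0 0.0 2.78
```

```bash
python3 -m crank '0 -.020 -.020 0 0 0 2.78;0 -.021 -.019 0 0 0 2.78;0 -.022 -.018 0 0 0 2.78;0 -.023 -.017 0 0 0 2.78;0 -.0235 -.0155 0 0 0 2.78;0 -.0245 -.0145 0 0 0 2.78;0 -.025 -.013 0 0 0 2.78;0 -.0255 -.012 0 0 0 2.78' 40
python3 -m crank '0 -.026 -.011 0 0 0 2.78;0 -.0265 -.0095 0 0 0 2.78;0 -.027 -.008 0 0 0 2.78;0 -.0275 -.007 0 0 0 2.78;0 -.028 -.0055 0 0 0 2.78;0 -.028 -.004 0 0 0 2.78;0 -.028 -.0025 0 0 0 2.78;0 -.028 -.0015 0 0 0 2.78'
python3 -c "
from h import *
plan(el(.03,.085,.25),8)"
```

```text
clock: 0.92
position: [0.2994, 0.3904, 0.2504]
tool_rot: [3.141, -0.0, 2.432]
force: [0.8, 0.9, 0.3]
grip_width: -0.0001
finger_force: 0.0
clock: 1.58
position: [0.4025, 0.1894, 0.2505]
tool_rot: [3.141, -0.0, 2.044]
force: [-0.4, 0.2, -0.5]
grip_width: 0.0004
finger_force: 0.0
from [0.4025 0.1894 0.2505] to [ 0.5068 -0.0095  0.25  ] force [-0.4  0.2 -0.5] 1.5833
0.0 -0.0281 0.0003 0.0001 0.0 -0.0 2.76
0.0 -0.028 0.0016 0.0001 0.0 -0.0 2.76
0.0 -0.0279 0.003 0.0001 0.0 -0.0 2.76
0.0 -0.0277 0.0043 0.0001 0.0 -0.0 2.76
0.0 -0.0275 0.0056 0.0001 0.0 -0.0 2.76
0.0 -0.0272 0.007 0.0001 0.0 -0.0 2.76
0.0 -0.0268 0.0083 0.0001 0.0 -0.0 2.76
0.0 -0.0264 0.0095 0.0001 0.0 -0.0 2.76
```

```bash
python3 -m crank '0 -.028 .0005 0 0 0 2.76;0 -.028 .0015 0 0 0 2.76;0 -.028 .003 0 0 0 2.76;0 -.0275 .0045 0 0 0 2.76;0 -.0275 .0055 0 0 0 2.76;0 -.027 .007 0 0 0 2.76;0 -.027 .008 0 0 0 2.76;0 -.0265 .0095 0 0 0 2.76'
python3 -m crank '0 0 0 0 0 0 0;0 0 0 .01 0 0 0;0 0 0 .014 0 0 0;0 0 0 .014 0 0 0;0 0 0 .014 0 0 0;0 0 0 .014 0 0 0;0 0 0 .01 0 0 0;0 0 0 0 0 0 0'
python3 - <<'E'
from h import *
plan(el(.03,.085,.13),4)
f=grab_frame("top"); g=grab_frame("scene")
a=f["pixels"][140:260,270:450,::-1]; b=g["pixels"][150:290,230:450,::-1]
cv2.imwrite("pics/c2.png",np.vstack([cv2.resize(a,(450,300),interpolation=2),cv2.resize(b,(450,290),interpolation=2)]))
E
```

```text
clock: 2.25
position: [0.5071, -0.0091, 0.2504]
tool_rot: [3.141, -0.0, 1.659]
force: [0.3, 0.8, 0.5]
grip_width: 0.0003
finger_force: 0.0
clock: 2.92
position: [0.5054, -0.0071, 0.1723]
tool_rot: [-3.139, -0.0, 1.662]
force: [-0.7, -0.0, -0.8]
grip_width: 0.0001
finger_force: 0.0
from [ 0.5054 -0.0071  0.1723] to [ 0.5068 -0.0095  0.13  ] force [-0.7 -0.  -0.8] 2.9167
0.0 -0.0006 0.0003 0.0106 -0.04 -0.0 0.05
0.0 -0.0006 0.0003 0.0106 -0.04 -0.0 0.05
0.0 -0.0006 0.0003 0.0106 -0.04 -0.0 0.05
0.0 -0.0006 0.0003 0.0106 -0.04 -0.0 0.05
```

View pics/c2.png

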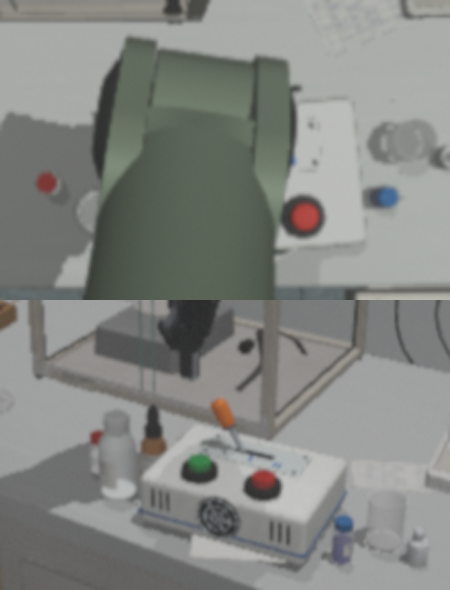

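The top view is blocked by the wrist. In the scene view the shut fingertips hang at crop (188,370), above and left of the knob (222,412), and clear of the bottles. Now I descend to TCP z 0.13.

```bash
python3 -m crank '0 0 0 .008 0 0 0;0 0 0 .009 0 0 0;0 0 0 .009 0 0 0;0 0 0 .009 0 0 0;0 0 0 .007 0 0 0;0 0 0 0 0 0 0;0 0 0 0 0 0 0;0 0 0 0 0 0 0'
python3 - <<'E'
from h import *
plan(el(.03,.085,.13),1)
g=grab_frame("scene"); s=telemetry.observe(); p=s["position"]-np.array([0,0,.019])
print(proj(g,p)-[230,150]); b=g["pixels"][150:290,230:450,::-1]
cv2.imwrite("pics/c3.png",cv2.resize(b,(660,420),interpolation=2))
E
```

```text
clock: 3.68
position: [0.5068, -0.0079, 0.1325]
tool_rot: [3.141, 0.0, 1.661]
force: [0.3, -0.4, -0.9]
grip_width: -0.0001
finger_force: 0.0
from [ 0.5068 -0.0079  0.1325] to [ 0.5068 -0.0095  0.13  ] force [ 0.3 -0.4 -0.9] 3.6833
0.0 -0.0016 -0.0002 0.0025 0.01 0.0 0.12
[[92.46088997 51.59187438]]
```

View pics/c3.png

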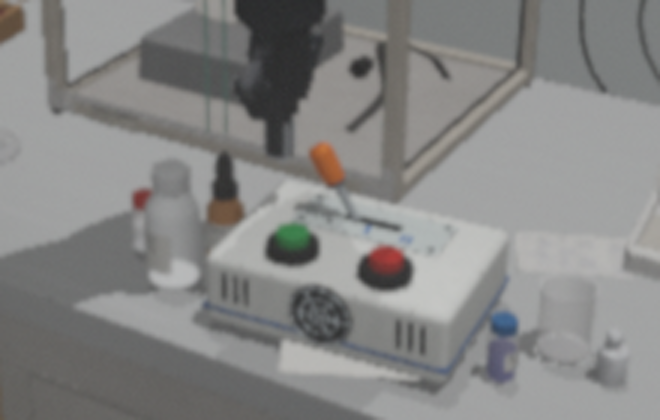

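The fingertip at (280,153) is where the calibration predicts it (277,155), left of the knob and at its upper height. Pushing right in measured steps.

```bash
python3 -m crank '0 -.006 0 .0025 0 0 0;0 -.007 0 0 0 0 0;0 -.007 0 0 0 0 0;0 -.007 0 0 0 0 0;0 -.007 0 0 0 0 0;0 -.007 0 0 0 0 0;0 -.007 0 0 0 0 0;0 -.006 0 0 0 0 0'
python3 -m crank '0 -.006 0 0 0 0 0;0 -.006 0 0 0 0 0;0 0 0 0 0 0 0;0 0 0 0 0 0 0;0 0 0 0 0 0 0;0 0 0 0 0 0 0;0 0 0 0 0 0 0;0 0 0 0 0 0 0'
cat > look.py <<'E'
from h import *; import sys
s=telemetry.observe(); d=s["position"][:2]-el(0,0,0)[:2]; print("tcp el",d@X_,d@Y_,s["position"][2],s["force"])
g=grab_frame("scene")
for c,b in blobs(g,(5,120,90),(22,255,255),15):
    if 300<c[0]<400: print("orange",c,b)
for a in(0,.55,.8,1.1): print(a,proj(g,el(.03,.085*np.sin(.55-a),.045+.085*np.cos(.55-a))))
if len(sys.argv)>1: cv2.imwrite(sys.argv[1],cv2.resize(g["pixels"][150:290,230:450,::-1],(660,420),interpolation=2))
E
python3 look.py
```

```text
clock: 4.4
position: [0.5115, -0.0629, 0.1299]
tool_rot: [3.141, 0.0, 1.66]
force: [0.5, -0.1, 0.5]
grip_width: 0.0002
finger_force: 0.0
clock: 5.07
position: [0.5125, -0.0732, 0.1298]
tool_rot: [-3.141, -0.0, 1.662]
force: [-1.0, 4.4, 0.9]
grip_width: 0.0001
finger_force: 1.9
tcp el 0.030151453276042572 0.021081265099591392 0.12975723037158157 [-1.03206827  4.37183089  0.85443007]
orange [355.11235955 203.11235955] [352 197   8  14  89]
0 [[337.68548211 203.71662227]]
0.55 [[354.38558576 202.89820683]]
0.8 [[362.39184213 205.65058059]]
1.1 [[371.28833619 211.30495681]]
```

First detent reached (knob at (355,203), predicted (354,203)). Pushing 25 mm more.

```bash
python3 -m crank '0 -.005 0 0 0 0 0;0 -.005 0 0 0 0 0;0 -.005 0 0 0 0 0;0 -.005 0 0 0 0 0;0 -.005 0 0 0 0 0;0 0 0 0 0 0 0;0 0 0 0 0 0 0;0 0 0 0 0 0 0'
python3 look.py
```

```text
clock: 5.78
position: [0.5149, -0.0985, 0.1298]
tool_rot: [3.141, 0.0, 1.661]
force: [0.2, -0.3, 0.1]
grip_width: 0.0001
finger_force: 0.0
tcp el 0.030271908630269927 -0.0043799388951218385 0.12981325022943838 [ 0.16746018 -0.25019149  0.05778664]
orange [371.58333333 211.26190476] [366 206  12  12  84]
0 [[337.68548211 203.71662227]]
0.55 [[354.38558576 202.89820683]]
0.8 [[362.39184213 205.65058059]]
1.1 [[371.28833619 211.30495681]]
```

Snapped to the last stop (knob at (371.6,211.3), predicted (371.3,211.3)), with no contact force. Retreating up and moving over the green key.

```bash
python3 -m crank '0 .01 0 0 0 0 0;0 .01 0 0 0 0 0;0 .006 0 -.010 0 0 0;0 .006 0 -.012 0 0 0;0 .006 0 -.012 0 0 0;0 .006 0 -.010 0 0 0;0 0 -.01 0 0 0 0;0 0 -.014 0 0 0 0'
python3 -m crank '0 0 -.014 0 0 0 0;0 0 -.014 0 0 0 0;0 0 -.012 0 0 0 0;0 0 -.008 0 0 0 0;0 0 0 .01 0 0 0;0 0 0 .014 0 0 0;0 0 0 .010 0 0 0;0 0 0 0 0 0 0'
python3 look.py pics/c4.png; python3 -c "
from h import *
plan(el(-.042,.04,.12),1)"
```

```text
clock: 6.5
position: [0.4873, -0.056, 0.1747]
tool_rot: [3.14, 0.0, 1.663]
force: [-0.5, -0.8, -0.6]
grip_width: 0.0002
finger_force: 0.0
clock: 7.17
position: [0.4382, -0.061, 0.1387]
tool_rot: [-3.14, -0.0, 1.661]
force: [-0.4, 0.9, -0.1]
grip_width: 0.0
finger_force: 0.0
tcp el -0.042766286957022906 0.039727828502031756 0.13870823357532308 [-0.35204854  0.90689295 -0.1020838 ]
orange [371.61445783 211.15662651] [367 205  11  13  83]
0 [[337.68548211 203.71662227]]
0.55 [[354.38558576 202.89820683]]
0.8 [[362.39184213 205.65058059]]
1.1 [[371.28833619 211.30495681]]
from [ 0.4385 -0.0611  0.1395] to [ 0.439  -0.0607  0.12  ] force [-1.   0.2  0.2] 7.2167
0.0 0.0004 0.0005 0.0195 -0.08 0.0 0.12
```

View pics/c4.png

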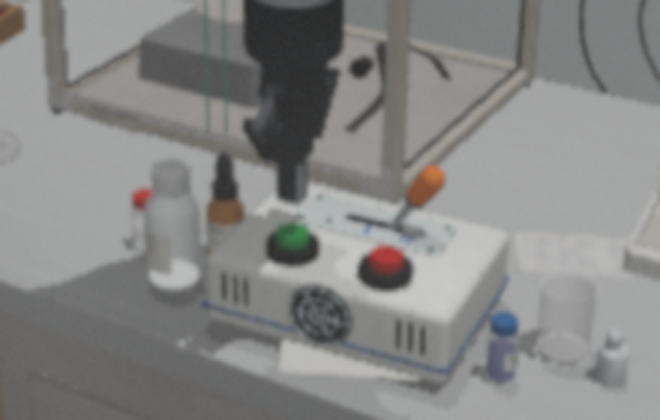

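The lever leans right at (425,185). The fingertip at (292,195) hangs straight above the green key (293,235). Pressing down in small steps.

```bash
python3 -m crank '0 0 0 .008 0 0 0;0 0 0 .008 0 0 0;0 0 0 .006 0 0 0;0 0 0 .003 0 0 0;0 0 0 .001 0 0 0;0 0 0 .001 0 0 0;0 0 0 0 0 0 0;0 0 0 0 0 0 0'
python3 -m crank '0 0 0 .001 0 0 0;0 0 0 0 0 0 0;0 0 0 .001 0 0 0;0 0 0 0 0 0 0;0 0 0 .001 0 0 0;0 0 0 0 0 0 0;0 0 0 0 0 0 0;0 0 0 0 0 0 0'
```

```text
clock: 7.88
position: [0.4393, -0.0611, 0.1129]
tool_rot: [3.141, 0.0, 1.661]
force: [0.5, -0.3, 0.3]
grip_width: -0.0001
finger_force: 0.0
clock: 8.55
position: [0.4393, -0.061, 0.1099]
tool_rot: [3.141, 0.0, 1.661]
force: [0.5, 1.1, 2.4]
grip_width: 0.0005
finger_force: 1.0
```

```bash
python3 -m crank '0 0 0 .001 0 0 0;0 0 0 0 0 0 0;0 0 0 .001 0 0 0;0 0 0 0 0 0 0;0 0 0 0 0 0 0;0 0 0 0 0 0 0;0 0 0 0 0 0 0;0 0 0 0 0 0 0'
python3 -m crank '0 0 0 .001 0 0 0;0 0 0 0 0 0 0;0 0 0 .001 0 0 0;0 0 0 0 0 0 0;0 0 0 0 0 0 0;0 0 0 0 0 0 0;0 0 0 0 0 0 0;0 0 0 0 0 0 0'
python3 -m crank '0 0 0 .001 0 0 0;0 0 0 0 0 0 0;0 0 0 0 0 0 0;0 0 0 0 0 0 0;0 0 0 0 0 0 0;0 0 0 0 0 0 0;0 0 0 0 0 0 0;0 0 0 0 0 0 0'
```

```text
clock: 9.22
position: [0.4392, -0.0611, 0.1078]
tool_rot: [3.141, 0.0, 1.661]
force: [0.8, 0.7, 2.4]
grip_width: 0.0002
finger_force: 1.6
clock: 9.88
position: [0.4392, -0.0611, 0.1058]
tool_rot: [3.141, 0.0, 1.661]
force: [1.7, 1.7, 4.2]
grip_width: -0.0
finger_force: 2.2
clock: 10.55
position: [0.4393, -0.0611, 0.105]
tool_rot: [3.141, -0.0, 1.661]
force: [0.3, 0.7, 11.9]
grip_width: 0.0001
finger_force: 5.6
```

Spring force up to ~5 N and then a hard stop at 12 N, about 6 mm after contact: the key is fully down. A touch more, then release and rise.

```bash
python3 -m crank '0 0 0 .0005 0 0 0;0 0 0 0 0 0 0;0 0 0 0 0 0 0;0 0 0 0 0 0 0;0 0 0 0 0 0 0;0 0 0 0 0 0 0;0 0 0 0 0 0 0;0 0 0 0 0 0 0'
python3 -m crank '0 0 0 -.005 0 0 0;0 0 0 -.008 0 0 0;0 0 0 -.012 0 0 0;0 0 0 -.014 0 0 0;0 0 0 -.014 0 0 0;0 0 0 -.010 0 0 0;0 0 0 0 0 0 0;0 0 0 0 0 0 0'
python3 look.py pics/c5.png
```

```text
clock: 11.22
position: [0.4393, -0.0611, 0.1048]
tool_rot: [3.141, -0.0, 1.661]
force: [-1.6, 1.7, 21.5]
grip_width: 0.0
finger_force: 11.1
clock: 11.88
position: [0.4391, -0.0609, 0.1675]
tool_rot: [3.141, -0.0, 1.661]
force: [-0.9, -0.2, -0.8]
grip_width: 0.0001
finger_force: 0.0
tcp el -0.04195112121586542 0.03973091241020652 0.1675174508440988 [-0.93933011 -0.21681307 -0.79591638]
orange [371.58536585 211.23170732] [367 206  11  12  82]
0 [[337.68548211 203.71662227]]
0.55 [[354.38558576 202.89820683]]
0.8 [[362.39184213 205.65058059]]
1.1 [[371.28833619 211.30495681]]
```

View pics/c5.png

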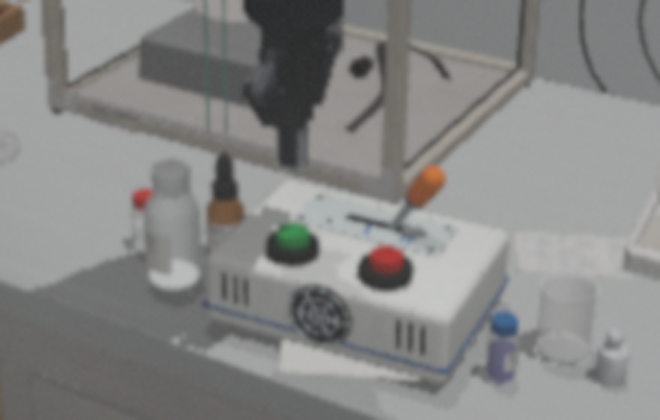

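The green key is up again at (293,235), the lever is at its last stop (425,185), the bystanders are unmoved and the gripper is clear.

```bash
python3 -c "
from workcell import bot
print(bot.job_done())"
```

```text
the job is handed in; nothing more can be done
None
```

The lever is at its second and last stop and the green key was pressed fully down and came up again; the red key and the bystanders were left alone, and the job was handed in at about 12 s (the hand-in call returned no verdict).

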